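# Draw the flat slat out of the strip box and lay it in the drilling cradle

## Robot

A 6-joint arm with a two-finger parallel gripper is mounted at the origin on the work surface. World frame = base frame: x ahead of the robot, y to its left, z up, the work surface at z = 0. Lengths are in mm, angles in rad, forces in N, time in s.
With the tool pointing down it reaches from about 350 to 975 mm from the base axis. Payload 7.1 kg.
Tool frame: the origin (TCP) lies on the front face of the gripper's body, between the roots of the fingers; the fingertips stand 80 mm ahead of it and the grasp point (between the pads) lies 61 mm ahead of it (ctrl.tcp_to_grasp is the distance from the TCP to the grasp point, in mm); z points along the fingers, y is the direction in which the jaws open and shut (so a half turn about z gives the same grasp; the last joint's range is limited). The gripper opens to 88 mm and grips with 3 to 60 N. Pads are 20 mm wide; open, the fingers measure 115 mm over their backs; the gripper's body (75 mm by 178 mm) begins 61 mm behind the grasp point.
Start: joints at [1.311, 0.423, 1.63, -0, 1.089, -0.019], TCP at [149.019, 606.959, 302.675] pointing down, gripper open.
Joint ranges: [-3, 3], [-0.9, 2.11], [0.09, 2.58], [-1.31, 4.45], [0.11, 2.69], [-2.54, 2.54]. Speed limits (rad/s): [2.39, 2.39, 3.01, 3.14, 3.14, 3.14].

## Interface

Orientations are given as a rotation vector (axis times angle).
In Python, from workcell import telemetry, get_image, ctrl gives the robot as it stands.
- The arm moves only by the tool send_rows, never from a script. Its argument "rows" is a list of rows, each a list of 5 numbers: the shift along the tool's x, y, z in m, then the turn about the tool's z in rad, then the opening, from -1 (shut) to 1 (fully open). A call has 1 to 5 rows; each row shifts and turns the commanded pose from where the row before left it, along the tool's axes as they then stand; what a row does not reach is not made up. A row lasts 1/10 s, in which the tool goes at most 50 mm and 8.59 degrees, less where a joint would pass 70% of its speed; a pose out of reach is approached as far as the arm can. A call with a gripper value outside its range is refused whole. The fingers move at their own pace and stop on an object; the grip force is fixed at half the most. Time passes only in rows, so rows that do not move let the fingers close. It gives the time, the measured TCP pose, the force and the opening at its end, in the units of the state.
- telemetry.get_obs(): the state, without advancing time (a new reading comes with each control period).
- get_image(name): name is "scene" or "top" or "wrist"; returns a dict with "color" (400x640x3 uint8, blue, green, red), "z_map" (400x640 float32, mm along the optical axis (not along the pixel's ray), 0 where there is no reading), "camera_matrix" (3x3 intrinsics, pixels), "k1" (the pictures are not rectified: a ray, as slopes to the right and down, at radius r is drawn at 1 + k1 r^2 times it, then the intrinsics apply), "rvec" (rotation vector, rad) and "tvec" (3), from world to camera coordinates, as OpenCV has them. Camera axes: x right, y down, z forward; pixel columns grow to the right and rows downward; lengths in mm; the calibration is good to about 2 mm. A picture is of the moment at which its call begins.
- ctrl.close_job(): hands the job in, once; it reports no verdict.
The state is a dict: "t": time; "qpos": joint angles; "qvel": joint speeds; "joint_torque": joint torques, N m; "ee_pos": TCP position; "orientation": TCP orientation; "ft_force": force on the tool from outside, world axes, zero at the start; "moment": the same for the moment, N m; "width": finger opening in mm.
Only numpy, scipy, OpenCV 4.12 (cv2) and the standard library are available. Lean on these libraries where they do the work, as an engineer would, in place of code of your own. Each camera call takes 0.05 s, during which the arm holds its last target.

## Task

Two wooden sticks lean in the plywood strip box, each poking out through its own slot in the box's wall. Draw the flat slat out endwise through its slot, tilting it as needed, and lay it flat in the notches of both rests of the drilling cradle, sticking out about equally at both ends. Leave the square batten where it is, and do not lift the slat out over the top of the box.

Things in the scene. Friction and masses are not known exactly. Their poses are not given: they have to be found in the camera images.
- slat_center (a point): Centre of the flat pale slat, 36 wide (x) x 360 long (y) x 10 mm thick (z), about 75 g, loose: the one to draw out. It starts leaning about 17 degrees in either slot of the box. Its y axis runs along it: the -y end is the high one, outside; the +y end is the foot, on the box's floor. z: normal to its upper face. From the foot, 200 mm lie inside, 12 in the slot, about 145 outside.
- batten_center (a point): Centre of the square pale-wood batten, 20 x 360 (y) x 20 mm, about 80 g, loose, leaning at the same slope in the other slot, parallel to the slat with 90 mm between their centre lines. To be left alone.
- box: Plywood box, open top, fixed. Origin: on the bench, midway between the slots in x. 200 mm wide (x), from y = -109 to +118 mm, 140 high, walls and floor 12 thick. Its -y wall (outer face y = -109) has two slots at x = -45 and +45 mm, each 50 wide, open from 70 to 118 mm above the bench, closed above by the wall. The sticks poke out towards -y.
- cradle: Drilling cradle fixed to the bench. Origin: on the bench under its middle. Plywood base 130 (x) x 190 (y) x 12 mm; on it two wooden rests 20 mm thick, centred at y = -80 and +80 mm, 62 high, each with a notch 62 mm wide centred at x = 0, its bottom 40 mm above the bench. A slat laid in both notches runs along y. Either way round will do.

How it is judged:
By the outcome, as a careful person would: the job done as asked, in the order asked, and still so for the second after the job is handed in, with the robot touching nothing.
It also fails if it takes over 38 s, if anything falls off the work surface, if the arm or the gripper's body presses on something with over 40 N, if the wrist force passes 120 N, or if a joint passes its speed limit or range.

## Working session

There is one attempt and no reset: what is moved stays moved. The work goes in short steps, Python scripts to look and compute and a tool call to move; the robot and the scene stay as the last step left them, time stands still between calls to the robot, and variables do not carry over. Pictures are saved under pics/ and viewed, and the job is handed in when it is done.

Besides the shell and the picture viewer there is one more tool, called after "Emit:" as name(argument=value, ...), one argument or row to a line, values as JSON. send_rows: Moves the arm, as the interface text tells. Its arguments: {"type":"object","properties":{"rows":{"type":"array"}},"required":["rows"]}

```bash
ls; mkdir -p pics; python3 - <<'E'
from workcell import telemetry,get_image,ctrl
import cv2,numpy as np
print(telemetry.get_obs(), ctrl.tcp_to_grasp)
for n in ["scene","top"]:
    im=get_image(n); cv2.imwrite(f"pics/{n}0.png",im["color"]); np.savez(f"pics/{n}0.npz",**im)
    print(n,im["camera_matrix"],im["k1"],im["rvec"],im["tvec"])
E
```

```text
pics
{'t': 0.0, 'qpos': array([ 1.31100024e+00,  4.23846908e-01,  1.63067696e+00, -2.10382441e-05,
        1.08862925e+00, -1.90210655e-02]), 'qvel': array([ 0.00125255,  0.00010615,  0.0009849 , -0.00137345, -0.00141625,
       -0.00172647]), 'joint_torque': array([ 1.48952236e-03, -5.44621575e+01, -2.73665768e+01,  6.44245720e-02,
        2.28549406e-02, -1.50837327e-04]), 'ee_pos': array([148.91439111, 606.55085539, 301.90294925]), 'orientation': array([-3.77256434e-01, -3.11865830e+00,  2.43130237e-03]), 'ft_force': array([ 0.21485234,  0.1592439 , -0.96015481]), 'moment': array([ 0.00816261,  0.01001749, -0.02094359]), 'width': 87.94451795690215} 61.3
scene [[403.2493728    0.         308.89749465]
 [  0.         403.2493728  198.215119  ]
 [  0.           0.           1.        ]] -0.011129100337186207 [ 0.9666337   2.37986926 -1.17637147] [ 390.0264484  -216.12302782 1307.89762865]
top [[476.04268649   0.         330.44662364]
 [  0.         476.04268649 200.59909616]
 [  0.           0.           1.        ]] 0.03995164455923273 [ 2.18688071 -2.1583608   0.09017331] [  51.5960726   592.978394   1019.38657177]
```

View pics/scene0.png

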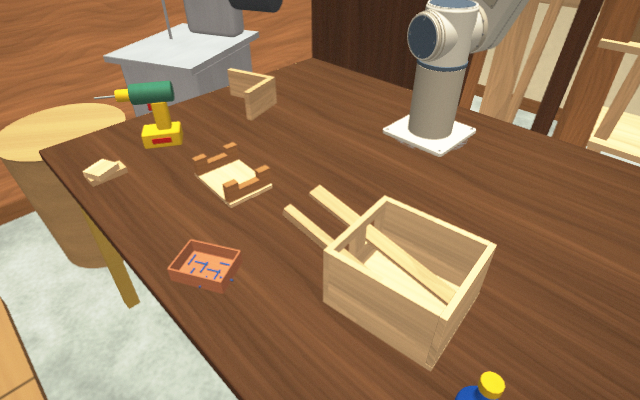

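View pics/top0.png

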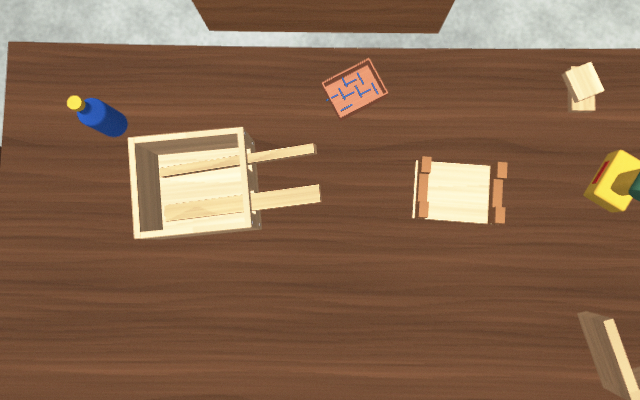

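```bash
cat > h.py <<'E'
import numpy as np,cv2
from scipy.spatial.transform import Rotation as R
def load(n): return dict(np.load(f"pics/{n}.npz"))
def snap(n,f):
    from workcell import get_image
    im=get_image(n); cv2.imwrite(f"pics/{f}.png",im["color"]); np.savez(f"pics/{f}.npz",**im); return im
def slopes(im,uv):
    K=im["camera_matrix"];uv=np.atleast_2d(np.array(uv,float))
    return cv2.undistortPoints(uv[:,None],K,np.array([float(im["k1"]),0,0,0]))[:,0]
def ray(im,uv):
    s=slopes(im,uv);M=cv2.Rodrigues(im["rvec"])[0]
    return -M.T@im["tvec"].ravel(), np.c_[s,np.ones(len(s))]@M
def onplane(im,uv,z):
    c,d=ray(im,uv);t=(z-c[2])/d[:,2];return c+d*t[:,None]
def depthpt(im,uv):
    c,d=ray(im,uv);uv=np.atleast_2d(uv).astype(int);return c+d*im["z_map"][uv[:,1],uv[:,0]][:,None]
def cloud(im):
    h,w=im["z_map"].shape;u,v=np.meshgrid(np.arange(w),np.arange(h));uv=np.c_[u.ravel(),v.ravel()]
    return depthpt(im,uv).reshape(h,w,3)
def tri(a,uva,b,uvb):
    c1,d1=ray(a,uva);c2,d2=ray(b,uvb);d1=d1[0];d2=d2[0]
    s=np.linalg.lstsq(np.c_[d1,-d2],c2-c1,rcond=None)[0]
    p=c1+s[0]*d1;q=c2+s[1]*d2;return (p+q)/2,np.linalg.norm(p-q)
def proj(im,P):
    return cv2.projectPoints(np.atleast_2d(np.array(P,float)),im["rvec"],im["tvec"],im["camera_matrix"],np.array([float(im["k1"]),0,0,0]))[0][:,0]
E
python3 - <<'E'
from h import *
t=load("top0");s=load("scene0")
np.set_printoptions(precision=1,suppress=True)
print(ray(t,[320,200]),ray(s,[320,200]))
pts={'boxTL':(129,137),'boxTR':(243,128),'boxBR':(252,228),'boxBL':(135,238),'nearstick end mid':(319,193),'near at box':(252,202),'far end mid':(315,149),'far at box':(248,158),'cr L top':(426,160),'cr L bot':(423,214),'crR top':(502,165),'crR bot':(500,219),'base':(455,190)}
for k,v in pts.items(): print(k,depthpt(t,v)[0])
for n in ("top0","scene0"):
    im=load(n)
    for nm,(x0,y0,x1,y1) in ({'box':(120,110,330,250),'cr':(400,140,520,235)} if n=="top0" else {'box':(270,180,500,370),'cr':(180,130,290,215)}).items():
        cv2.imwrite(f"pics/{n}_{nm}.png",cv2.resize(im["color"][y0:y1,x0:x1],None,fx=3.4 if nm=='box' else 6,fy=3.4 if nm=='box' else 6,interpolation=cv2.INTER_CUBIC)[:600,:800])
E
```

```text
(array([ 499. ,   52.1, 1068.5]), array([[ 0.1,  0. , -1. ]])) (array([1081.3,  579.4,  636.1]), array([[-0.6, -0.6, -0.6]]))
boxTL [732.8 516.9   3.7]
boxTR [724.9 234.3 138.1]
boxBR [528.2 219.9  85.9]
boxBL [504.5 436.2 139.5]
nearstick end mid [598.5  81.7 123.8]
near at box [582.4 222.3  81. ]
far end mid [686.8  91.  126.5]
far at box [672.4 230.6  95.3]
cr L top [ 679.  -143.9   59.9]
cr L bot [ 563.3 -136.9   60.9]
crR top [ 669.4 -303.3   63.2]
crR bot [ 554.7 -296.4   65.3]
base [ 620.4 -216.3   15.1]
```

View pics/top0_box.png

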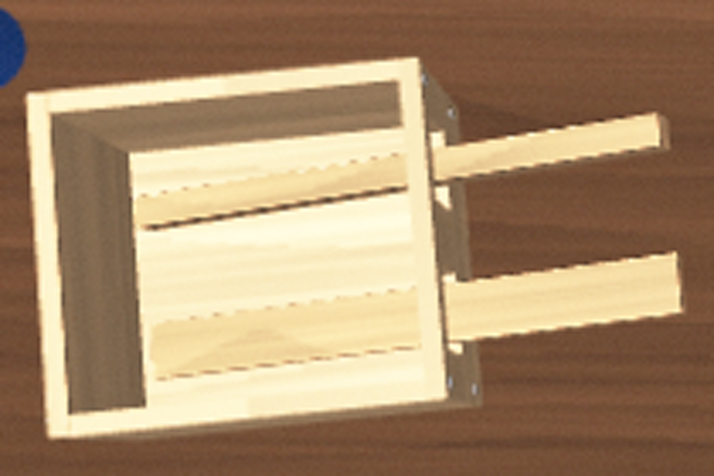

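View pics/scene0_box.png

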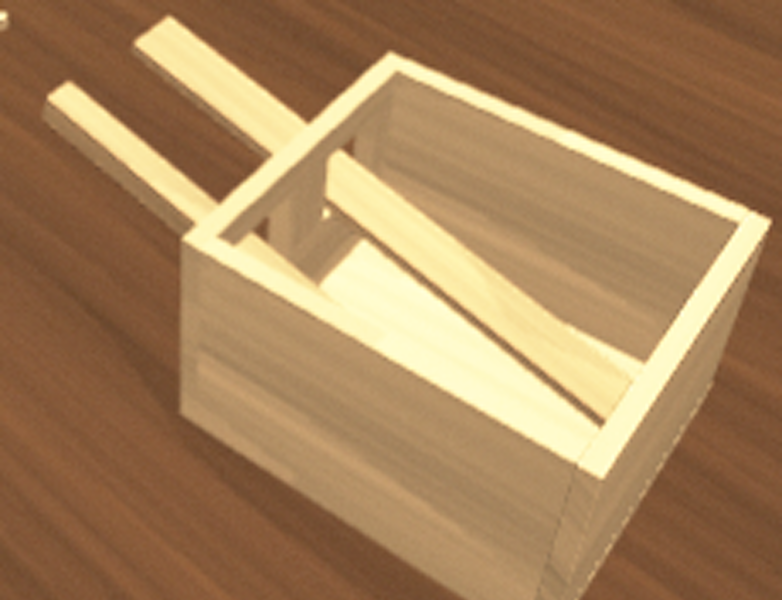

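View pics/top0_cr.png

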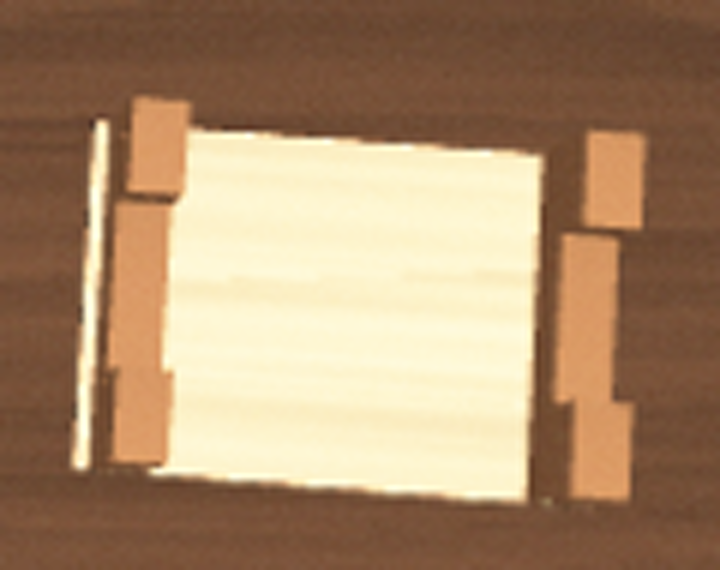

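View pics/scene0_cr.png

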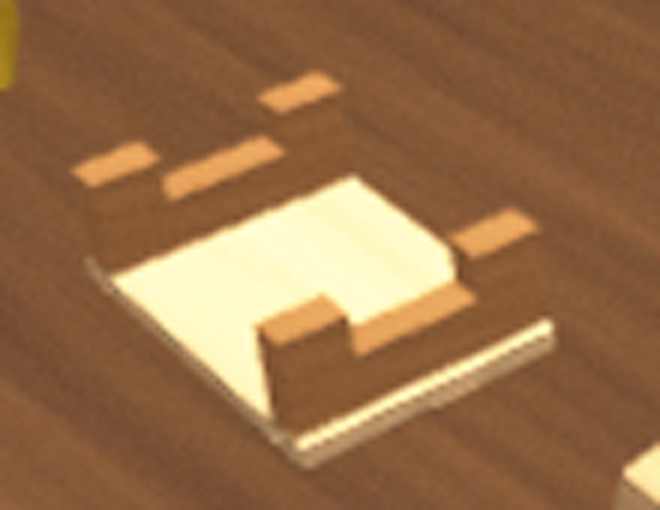

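```bash
python3 - <<'E'
from h import *
t=load("top0");s=load("scene0")
np.set_printoptions(precision=1,suppress=True)
print("slat end corners tri")
for a,b in [((319.7,184.1),(309.1,192.4)),((320.7,201.6),(320,184.4))]: print(tri(t,a,s,b))
print("cradle rest-notch mids etc")
T=lambda p:(p[0]/6+400,p[1]/6+140)
S=lambda p:(p[0]/6+180,p[1]/6+130)
# notch bottoms: L rest corners (116,200)(172,200)(163,367)(107,367)
# outer corners of high blocks
# scene: near rest (larger y): blocks ; far rest
for nm,a,b in [("Lnotch near outer",(172,203),(0,0))]: pass
P=cloud(t)
for nm,(x0,y0,x1,y1) in {'slat':(255,187,317,203),'L':(415,155,432,220),'R':(490,158,508,226)}.items():
    Q=P[y0:y1,x0:x1].reshape(-1,3)
    if nm=='slat': Q=Q[(Q[:,2]>75)&(Q[:,2]<140)]
    else:
        N=Q[(Q[:,2]>34)&(Q[:,2]<48)];H=Q[(Q[:,2]>56)&(Q[:,2]<70)]
        print(nm,'notch',len(N),N.mean(0),N.min(0),N.max(0),'hi',len(H),H.mean(0),H.min(0),H.max(0));continue
    c=Q.mean(0);u,sv,vt=np.linalg.svd(Q-c,full_matrices=False);print(nm,len(Q),c,sv/np.sqrt(len(Q)),vt,np.degrees(np.arcsin(vt[0,2])),np.degrees(np.arctan2(vt[0,0],vt[0,1])),Q[:,1].min())
# orange blobs
hsv=cv2.cvtColor(t["color"],cv2.COLOR_BGR2HSV);print(hsv[185,423],hsv[190,455],hsv[230,455])
m=cv2.inRange(t["color"],(60,110,190),(130,180,240));m[:, :405]=0;m[:,520:]=0;m[:145]=0;m[235:]=0
n,l,st,ce=cv2.connectedComponentsWithStats(m)
for i in range(1,n):
    if st[i,4]>20: print(st[i],ce[i],onplane(t,ce[i],40)[0],onplane(t,ce[i],62)[0],depthpt(t,ce[i].round())[0])
E
```

```text
slat end corners tri
(array([615.8,  81.2, 123.7]), np.float64(1.6709571266013388))
(array([580.6,  78.6, 125.3]), np.float64(1.6336628532064956))
cradle rest-notch mids etc
slat 858 [594.5 145.5 107. ] [38.2  8.4  1.7] [[-0.   1.  -0.3]
 [-1.  -0.  -0. ]
 [ 0.  -0.3 -1. ]] -16.72182989714365 -2.0153037711916206 87.31844709163909
L notch 308 [ 623.  -138.6   40.3] [ 557.8 -152.4   34.2] [ 686.4 -126.    47.9] hi 323 [ 621.7 -139.8   62.1] [ 556.9 -154.6   56. ] [ 687.4 -126.1   67.5]
R notch 352 [ 612.3 -298.2   40.2] [ 547.2 -313.4   34.2] [ 676.6 -286.3   47.7] hi 326 [ 612.  -299.6   62. ] [ 548.3 -314.7   56.1] [ 676.9 -286.1   68.2]
[ 13 136 218] [ 24  59 252] [ 12 144 119]
[422 157  11  15 134] [426.1 164. ] [ 673.7 -148.    40. ] [ 670.  -143.7   62. ] [ 669.3 -142.6   66.3]
[498 162   9  16 142] [502.  169.6] [ 663.2 -311.3   40. ] [ 659.7 -303.5   62. ] [ 658.9 -303.5   62.1]
[418 173  12  44 380] [423.  195.1] [ 605.6 -141.    40. ] [ 603.3 -136.9   62. ] [ 606.  -141.3   38.3]
[493 179  12  44 381] [498.3 201. ] [ 594.8 -302.3   40. ] [ 592.8 -294.7   62. ] [ 595.1 -302.5   37.4]
```

```bash
python3 - <<'E'
from h import *
t=load("top0")
np.set_printoptions(precision=1,suppress=True)
n=np.array([0,.288,.958]);p0=np.array([598,80,124.5])
def pl(uv):
    c,d=ray(t,uv);k=((p0-c)@n)/(d@n);return c+d*k[:,None]
print(pl([(251,193.2),(319.7,184.1),(255.9,210),(320.9,201.8)]))
D=lambda p:(p[0]/3.4+120,p[1]/3.4+110)
B=onplane(t,[D((418,58)),D((447,400)),D((28,94)),D((49,438))],140);print(B)
o=load("top0");tool=R.from_rotvec([-0.3773,-3.1187,0.0024]).as_matrix();print(tool)
E
```

```text
[[600.7 224.9  80.9]
 [616.3  80.6 124.3]
 [565.5 213.1  84.5]
 [580.8  77.6 125.2]]
[[726.3 234.1 140. ]
 [527.2 211.7 140. ]
 [701.6 458.8 140. ]
 [502.9 437.  140. ]]
[[-1.   0.2 -0. ]
 [ 0.2  1.  -0. ]
 [-0.  -0.  -1. ]]
```

Emit:
send_rows(
  rows=[
    [-0.0362,-0.0234,0,0,1],
    [-0.0362,-0.0234,0,0,1],
    [-0.0362,-0.0234,0,0,1],
    [-0.0362,-0.0234,0,0,1],
    [-0.0362,-0.0234,0,0,1],
  ],
)

```text
t: 0.6
ee_pos: [297.7, 448.7, 302.4]
orientation: [-0.377, -3.119, 0.001]
ft_force: [0.3, 0.3, 0.7]
width: 88.0
```

Emit:
send_rows(
  rows=[
    [-0.0362,-0.0234,0,0,1],
    [-0.0362,-0.0234,0,0,1],
    [-0.0362,-0.0234,0,0,1],
    [-0.0362,-0.0234,0,0,1],
    [-0.0362,-0.0234,0,0,1],
  ],
)

```text
t: 1.1
ee_pos: [445.6, 291.8, 302.5]
orientation: [-0.377, -3.119, 0.0]
ft_force: [0.6, -0.2, 0.1]
width: 87.5
```

Emit:
send_rows(
  rows=[
    [-0.0362,-0.0234,0,0,1],
    [-0.0362,-0.0234,0,0,1],
    [-0.0362,-0.0234,0,0,1],
    [-0.0362,-0.0234,0,0,1],
    [-0.0362,-0.0234,0,0,1],
  ],
)

```text
t: 1.6
ee_pos: [593.5, 135.0, 302.4]
orientation: [-0.377, -3.118, 0.0]
ft_force: [0.8, 1.0, 0.1]
width: 87.8
```

Emit:
send_rows(
  rows=[
    [0,0,0,0.14,1],
    [0,0,0,0.14,1],
    [0,0,0,0.14,1],
    [0,0,0,0.14,1],
    [0,0,0,0.14,1],
  ],
)

```text
t: 2.1
ee_pos: [592.4, 136.4, 302.2]
orientation: [-1.432, -2.795, 0.001]
ft_force: [0.4, -0.3, 0.9]
width: 87.7
```

Emit:
send_rows(
  rows=[
    [0,0,0,0.14,1],
    [0,0,0,0.14,1],
    [0,0,0,0.14,1],
    [0,0,0,0.099,1],
    [0,0,0,0,1],
  ],
)

```text
t: 2.6
ee_pos: [592.4, 136.5, 302.3]
orientation: [-2.095, -2.34, 0.001]
ft_force: [0.1, -0.0, 0.9]
width: 87.9
```

```bash
python3 - <<'E'
from h import *
im=snap("wrist","w1")
np.set_printoptions(precision=1,suppress=True)
print(proj(im,[[592.4,136.5,107],[598.5,79.1,124.7],[592.2,136.1,21]]))
print(ray(im,[320,200]))
E
```

```text
[[316.8 199.2]
 [316.5 274.5]
 [316.6 179.4]]
(array([584.7, 205.3, 383.9]), array([[ 0. , -0.2, -1. ]]))
```

View pics/w1.png

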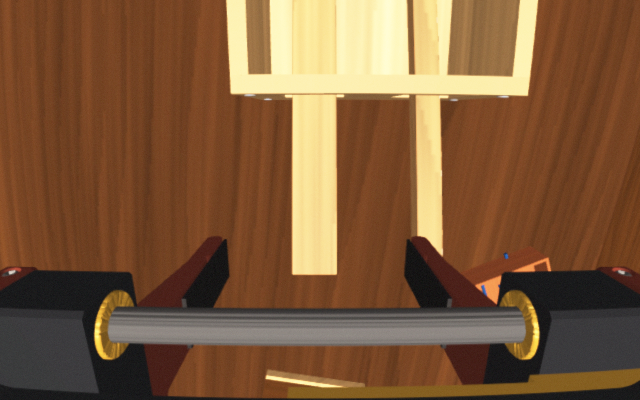

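Emit:
send_rows(
  rows=[
    [0,0,0.03,0,0.4],
    [0,0,0.03,0,0.4],
    [0,0,0.03,0,0.4],
    [0,0,0.03,0,0.4],
    [0,0,0.019,0,0.4],
  ],
)

```text
t: 3.15
ee_pos: [591.6, 136.4, 161.3]
orientation: [-2.09, -2.343, 0.004]
ft_force: [0.5, -0.6, 0.4]
width: 61.3
```

Emit:
send_rows(
  rows=[
    [0,0,0,0,0.4],
    [0,0,0,0,0.4],
  ],
)

```text
t: 3.35
ee_pos: [592.7, 136.6, 163.7]
orientation: [-2.093, -2.343, 0.001]
ft_force: [-0.2, -0.6, 0.1]
width: 61.3
```

```bash
python3 - <<'E'
from h import *
snap("wrist","w2")
snap("scene","s2")
E
```

```text
(no output)
```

View pics/w2.png

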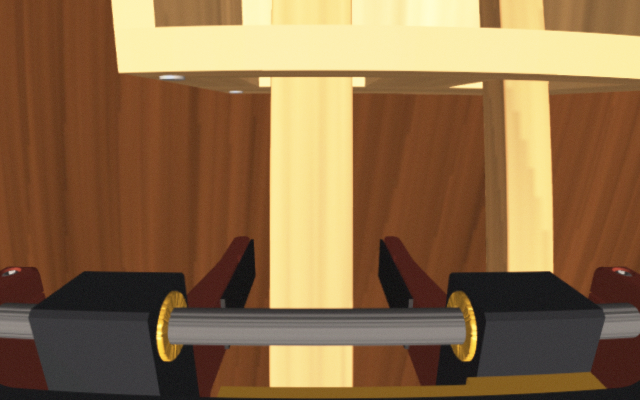

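View pics/s2.png

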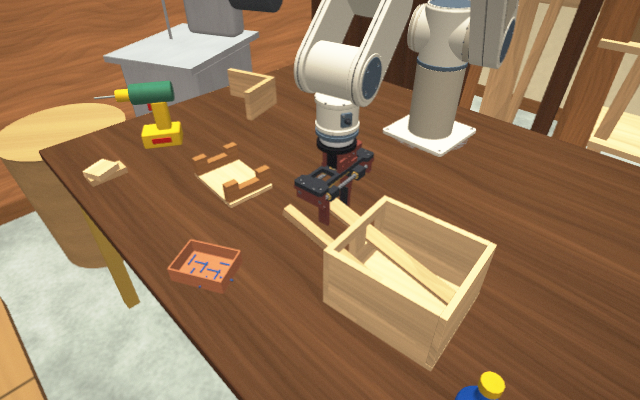

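Emit:
send_rows(
  rows=[
    [0,0,0,0,-0.2],
    [0,0,0,0,-1],
    [0,0,0,0,-1],
    [0,0,0,0,-1],
    [0,0,0,0,-1],
  ],
)

```text
t: 3.95
ee_pos: [592.7, 136.6, 163.9]
orientation: [2.095, 2.341, 0.0]
ft_force: [-0.0, -0.7, 0.5]
width: 36.0
```

Emit:
send_rows(
  rows=[
    [-0.008,0,-0.0024,0,-1],
    [-0.01,0,-0.003,0,-1],
    [-0.01,0,-0.003,0,-1],
    [-0.01,0,-0.003,0,-1],
  ],
)

```text
t: 4.35
ee_pos: [597.0, 97.7, 175.4]
orientation: [2.095, 2.341, 0.0]
ft_force: [0.2, 0.7, 0.1]
width: 35.9
```

Emit:
send_rows(
  rows=[
    [-0.01,0,0.001,0,-1],
    [-0.01,0,0.002,0,-1],
    [-0.01,0,0.002,0,-1],
    [-0.01,0,0.002,0,-1],
  ],
)

```text
t: 4.75
ee_pos: [601.3, 58.2, 167.8]
orientation: [-2.095, -2.341, 0.0]
ft_force: [-0.7, 2.1, 1.4]
width: 35.6
```

```bash
python3 - <<'E'
from h import *
snap("scene","s3");snap("top","t3")
E
```

```text
(no output)
```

View pics/s3.png

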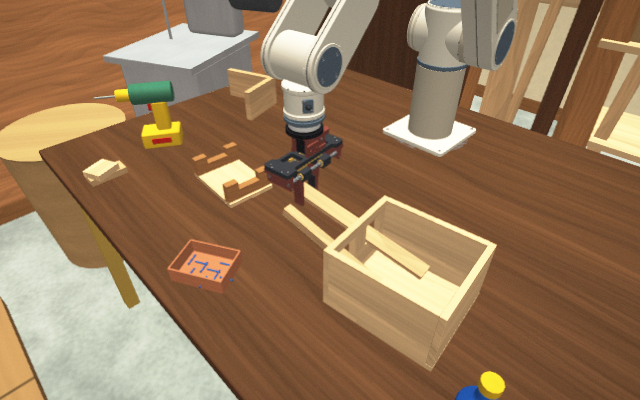

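Emit:
send_rows(
  rows=[
    [-0.01,0,0.003,0,-1],
    [-0.01,0,0.003,0,-1],
    [-0.01,0,0.003,0,-1],
    [-0.01,0,0.003,0,-1],
    [-0.01,0,0.003,0,-1],
  ],
)

```text
t: 5.35
ee_pos: [606.8, 8.5, 152.7]
orientation: [-2.095, -2.341, 0.0]
ft_force: [-0.7, 0.9, 1.3]
width: 36.0
```

```bash
cat > sl.py <<'E'
from h import *
import sys
t=snap("top",sys.argv[1]);P=cloud(t)
np.set_printoptions(precision=1,suppress=True)
# slat line: pixels near x-lines; print z along y at midline
from workcell import telemetry
o=telemetry.get_obs();e=o["ee_pos"];M=R.from_rotvec(o["orientation"]).as_matrix();dx=M[:2,0];dy=M[:2,1]
Q=P.reshape(-1,3);Q=Q[t["z_map"].ravel()>0];r=Q[:,:2]-e[:2];a=r@dx;b=r@dy
print(e,o["ft_force"])
for lo in range(-120,340,20):
    k=(abs(b)<12)&(a>=lo)&(a<lo+20)
    if k.sum(): print(lo+10,k.sum(),np.median(Q[k,2]).round(1),end=' | ')
E
python3 sl.py t4
```

```text
[606.8   7.2 152.3] [ 0.2 -2.4  0.5]
-70 2 -1.4 | -50 225 439.7 | -30 250 424.7 | -10 255 424.5 | 10 260 424.4 | 30 274 424.1 | 50 252 449.1 | 70 76 412.7 | 90 123 91.2 | 110 126 89.4 | 130 123 87.9 | 150 125 86.3 | 170 121 84.8 | 190 121 83.2 | 210 178 83.7 | 230 54 139.5 | 250 113 78.4 | 270 114 76.8 | 290 113 75.3 | 310 26 15.3 | 330 95 12.6 |
```

View pics/t4.png

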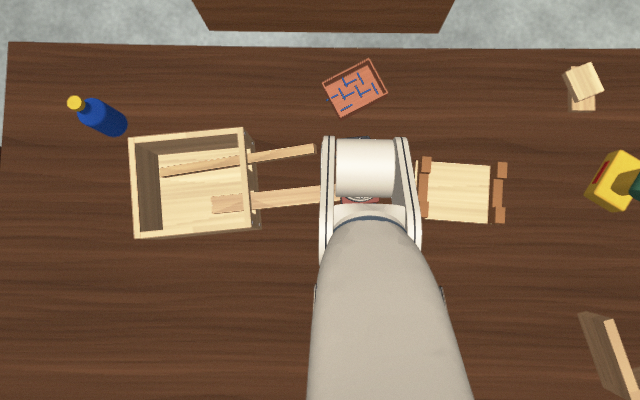

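Emit:
send_rows(
  rows=[
    [-0.02,0,-0.0018,0,-1],
    [-0.02,0,-0.0018,0,-1],
    [-0.025,0,-0.002,0,-1],
    [-0.025,0,-0.002,0,-1],
    [-0.03,0,-0.003,0,-1],
  ],
)

```text
t: 5.9
ee_pos: [619.8, -110.8, 163.4]
orientation: [-2.093, -2.342, 0.001]
ft_force: [0.6, -1.5, -0.7]
width: 35.4
```

```bash
python3 sl.py t5; python3 -c "
from h import *
snap('scene','s5')"
```

```text
[ 620.9 -115.1  164.2] [ 1.3 -3.4  0.3]
-90 5 13.5 | -50 182 439.6 | -30 273 434.7 | -10 259 434.9 | 10 268 435.1 | 30 310 434.2 | 50 297 431.8 | 70 431 419.7 | 90 131 100.5 | 110 125 98.7 | 130 123 97.0 | 150 125 94.9 | 170 122 92.2 | 190 122 90.7 | 210 123 88.6 | 230 119 87.5 | 250 115 85.1 | 270 119 83.1 | 290 111 81.0 | 310 54 76.1 | 330 199 35.3 |
```

View pics/t5.png

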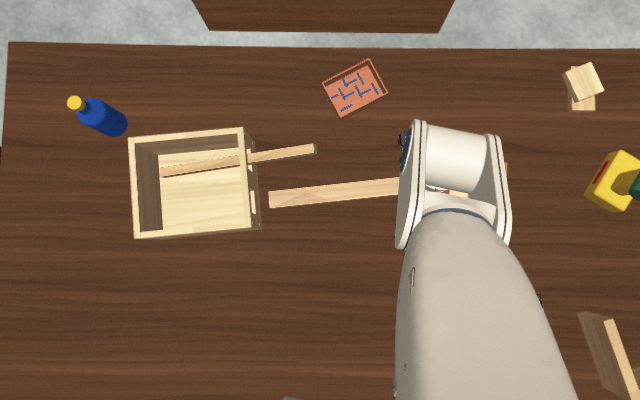

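View pics/s5.png

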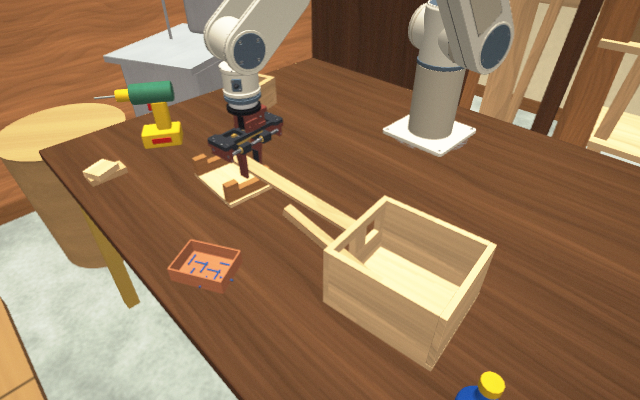

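```bash
python3 - <<'E'
from h import *
np.set_printoptions(precision=2,suppress=True)
t=load("t5")
x0,y0=240,170
cv2.imwrite("pics/t5c.png",cv2.resize(t["color"][170:230,240:410],None,fx=4.5,fy=4.5,interpolation=cv2.INTER_CUBIC))
e=np.array([620.9,-115.1]);
for uv in [(268,192),(269.5,208),(269,200)]:
    f=onplane(t,uv,80)[0];print(f,np.linalg.norm(f[:2]-e))
A=onplane(t,[(380,180.5),(290,190),(380,196),(290,206)],90);print(A)
E
```

```text
[603.83 189.65  80.  ] 305.2271432983709
[570.37 185.69  80.  ] 305.00228959144533
[587.08 187.15  80.  ] 304.13224206409484
[[629.65 -43.04  90.  ]
 [607.51 142.88  90.  ]
 [597.42 -43.18  90.  ]
 [574.33 142.18  90.  ]]
```

View pics/t5c.png

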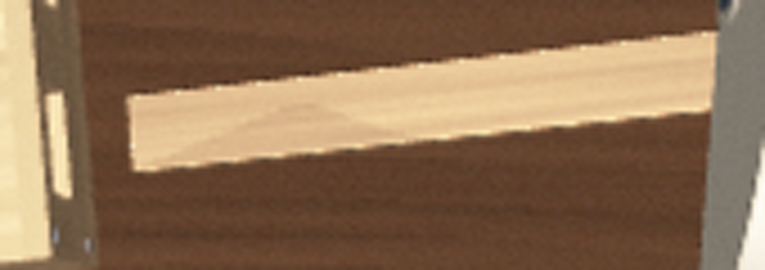

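Emit:
send_rows(
  rows=[
    [0,0,-0.01,0,-1],
    [0,0,-0.015,0,-1],
    [-0.015,-0.002,0,0,-1],
    [-0.03,-0.005,0,0,-1],
    [-0.03,-0.005,0,0,-1],
  ],
)

```text
t: 6.5
ee_pos: [616.8, -186.2, 189.5]
orientation: [2.091, 2.343, 0.0]
ft_force: [0.3, -0.8, -1.1]
width: 36.0
```

Emit:
send_rows(
  rows=[
    [-0.03,-0.005,0,0,-1],
    [-0.03,-0.005,0,0,-1],
    [-0.03,-0.005,0,0,-1],
    [-0.03,-0.005,0,0,-1],
    [-0.0304,-0.005,0,0,-1],
  ],
)

```text
t: 7.0
ee_pos: [608.1, -339.4, 189.1]
orientation: [2.093, 2.342, -0.0]
ft_force: [0.4, 0.0, -0.7]
width: 35.7
```

Emit:
send_rows(
  rows=[
    [0,0,0,0.05,-1],
    [0,0,0,0.075,-1],
    [0,0,0,0.05,-1],
    [0,0,0,0,-1],
  ],
)

```text
t: 7.4
ee_pos: [608.2, -338.3, 189.0]
orientation: [2.291, 2.149, -0.0]
ft_force: [-0.1, -0.0, -0.5]
width: 35.8
```

```bash
python3 sl.py t6; python3 -c "
from h import *
from workcell import telemetry
snap('scene','s6');print(telemetry.get_obs()['orientation'])"
```

```text
[ 608.3 -338.1  188.9] [ 0.4 -0.1 -0.8]
-30 24 -0.4 | -10 79 3.4 | 10 405 459.1 | 30 648 286.2 | 50 304 130.8 | 70 896 442.8 | 90 163 124.7 | 110 162 123.4 | 130 161 121.2 | 150 153 119.4 | 170 154 117.4 | 190 140 115.5 | 210 156 113.8 | 230 153 111.7 | 250 150 109.5 | 270 152 108.1 | 290 169 105.5 | 310 101 0.6 | 330 95 0.2 | [ 2.28900683e+00  2.15126407e+00 -1.27442953e-04]
```

View pics/t6.png

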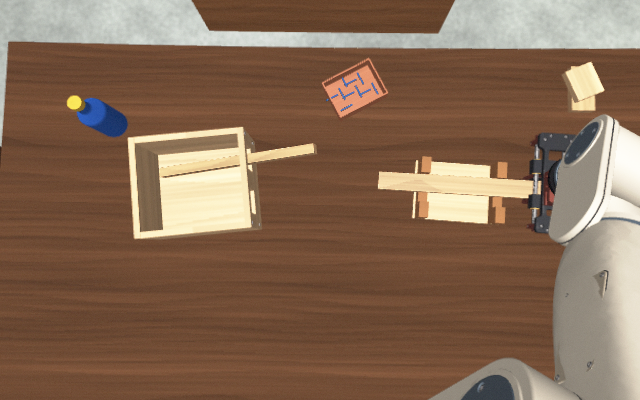

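View pics/s6.png

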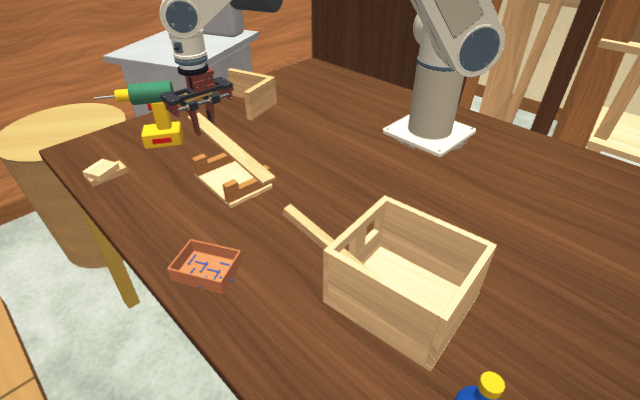

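```bash
python3 - <<'E'
from h import *
np.set_printoptions(precision=2,suppress=True)
t=load("t6")
cv2.imwrite("pics/t6c.png",cv2.resize(t["color"][140:240,370:550],None,fx=4.4,fy=4.4,interpolation=cv2.INTER_CUBIC))
print(onplane(t,[(379,172.5),(378,188)],104)); print(onplane(t,[(400,173),(480,178.5),(400,189),(480,194.5)],114))
P=cloud(t);Q=P[165:195,370:395].reshape(-1,3);Q=Q[Q[:,2]>90];print(Q.mean(0),Q.max(0),Q.min(0))
E
```

```text
[[644.23 -39.57 104.  ]
 [612.34 -37.68 104.  ]]
[[ 642.21  -80.97  114.  ]
 [ 632.89 -241.2   114.  ]
 [ 609.69  -81.    114.  ]
 [ 600.56 -240.75  114.  ]]
[625.63 -52.28 122.71] [ 647.41   52.11 1068.52] [498.99 -70.    97.25]
```

View pics/t6c.png

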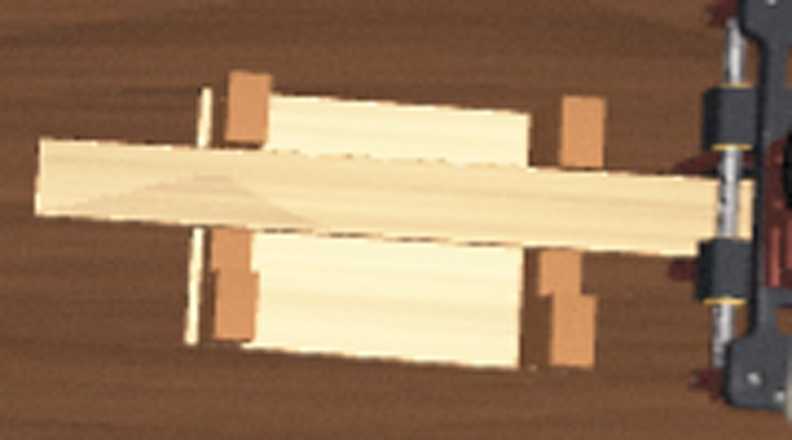

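Emit:
send_rows(
  rows=[
    [-0.003,0,0.01,0,-1],
    [0,0,0.02,0,-1],
    [0,0,0.02,0,-1],
    [0,0,0.012,0,-1],
    [0,0,0,0,-1],
  ],
)

```text
t: 8.0
ee_pos: [607.1, -340.4, 124.3]
orientation: [-2.288, -2.147, 0.002]
ft_force: [-0.7, 1.0, -0.8]
width: 35.6
```

Emit:
send_rows(
  rows=[
    [0,0,0.004,0,-1],
    [0,0,0.004,0,-1],
    [0,0,0.004,0,-1],
    [0,0,0.003,0,-1],
    [0,0,0,0,-1],
  ],
)

```text
t: 8.5
ee_pos: [608.2, -341.1, 111.6]
orientation: [2.292, 2.149, 0.0]
ft_force: [-0.3, -0.7, 1.2]
width: 35.6
```

```bash
python3 sl.py t7
```

```text
[ 608.3 -341.1  111.8] [ 0.3 -0.1  1.6]
-50 46 376.8 | -30 208 381.7 | -10 244 382.7 | 10 331 382.3 | 30 417 169.1 | 50 218 134.3 | 70 673 372.2 | 90 103 54.0 | 110 106 53.7 | 130 108 53.1 | 150 106 51.8 | 170 106 51.5 | 190 101 51.2 | 210 105 50.5 | 230 106 49.8 | 250 106 49.2 | 270 108 48.7 | 290 104 48.1 | 310 110 0.7 | 330 89 0.7 |
```

Slope now ~1.5°, and the force shows it resting on the first notch. Lowering the last few mm.

Emit:
send_rows(
  rows=[
    [0,0,0.002,0,-1],
    [0,0,0.002,0,-1],
    [0,0,0.001,0,-1],
    [0,0,0,0,-1],
  ],
)

```text
t: 8.95
ee_pos: [608.1, -340.9, 106.5]
orientation: [-2.291, -2.149, 0.0]
ft_force: [-0.4, -0.8, 1.9]
width: 35.7
```

```bash
python3 sl.py t8
```

```text
[ 608.1 -340.9  106.6] [-0.2  0.1  0.5]
-50 70 372.0 | -30 199 376.6 | -10 251 377.7 | 10 326 377.2 | 30 402 158.2 | 50 211 208.8 | 70 673 366.9 | 90 106 51.3 | 110 108 51.2 | 130 102 50.9 | 150 105 50.5 | 170 102 50.4 | 190 106 50.3 | 210 104 50.3 | 230 106 49.9 | 250 108 49.7 | 270 110 49.8 | 290 107 50.0 | 310 112 1.1 | 330 94 0.9 |
```

Nearly flat, within a millimetre. Releasing partway, then rising.

Emit:
send_rows(
  rows=[
    [0,0,0.0005,0,-0.1],
    [0,0,0,0,0.2],
    [0,0,0,0,0.4],
    [0,0,0,0,0.4],
  ],
)

```text
t: 9.4
ee_pos: [608.1, -340.9, 106.1]
orientation: [-2.291, -2.149, 0.0]
ft_force: [-0.7, 0.0, 0.6]
width: 59.6
```

Emit:
send_rows(
  rows=[
    [0,0,-0.01,0,0.4],
    [0,0,-0.03,0,0.4],
    [0,0,-0.04,0,0.4],
    [0,0,-0.04,0,0.4],
    [0,0,-0.04,0,0.4],
  ],
)

```text
t: 9.9
ee_pos: [607.9, -340.9, 268.5]
orientation: [2.291, 2.149, 0.0]
ft_force: [0.6, 0.7, -0.6]
width: 61.4
```

```bash
python3 sl.py t9; python3 -c "
from h import *
snap('scene','s9');t=load('t9')
cv2.imwrite('pics/t9c.png',cv2.resize(t['color'][140:240,370:550],None,fx=4.4,fy=4.4,interpolation=cv2.INTER_CUBIC))"
```

```text
[ 610.6 -342.4  276.4] [ 1.7 -1.   5.1]
-110 9 0.2 | -90 34 0.2 | -70 7 -1.4 | -50 83 49.9 | -30 109 50.1 | -10 106 50.1 | 10 108 50.4 | 30 457 310.2 | 50 235 362.8 | 70 905 513.0 | 90 105 49.8 | 110 106 50.1 | 130 104 50.2 | 150 103 50.7 | 170 107 50.1 | 190 106 50.4 | 210 101 50.4 | 230 103 50.5 | 250 103 50.6 | 270 101 50.8 | 290 104 50.6 | 310 113 1.2 | 330 92 0.7 |
```

View pics/s9.png

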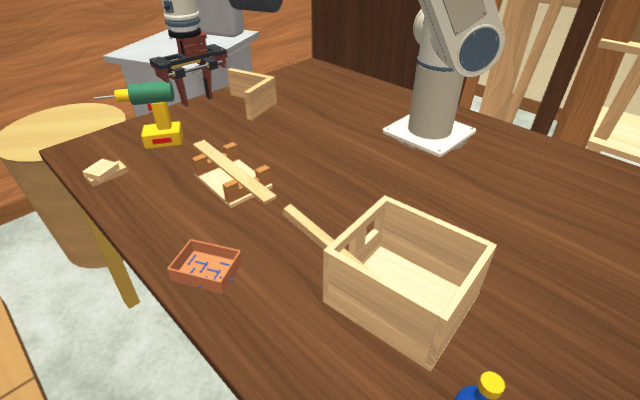

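View pics/t9c.png

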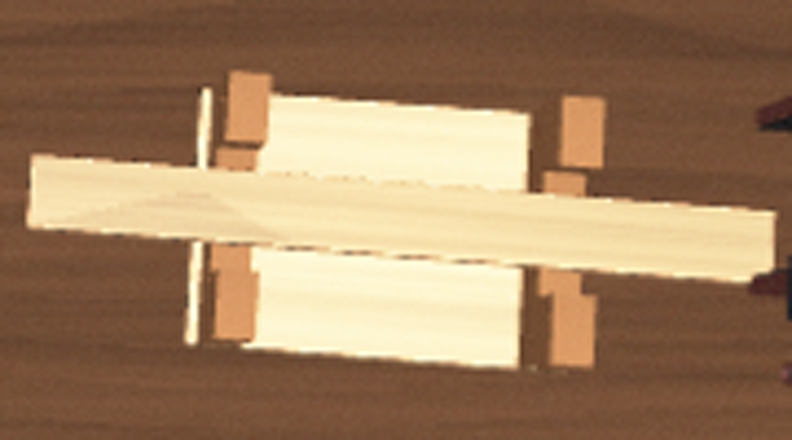

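```bash
python3 - <<'E'
from h import *
np.set_printoptions(precision=1,suppress=True)
t=load("t9");D=lambda p:(p[0]/4.4+370,p[1]/4.4+140)
e=onplane(t,[D((30,191)),D((775,246))],50);print(e,e.mean(0),np.linalg.norm(e[0]-e[1]))
m=e.mean(0)[:2]-[617,-220.4];print("along,across",m@[.064,.998],m@[.998,-.064])
a=load("top0")["color"].astype(int);b=t["color"].astype(int)
d=abs(a-b).max(2)[140:182,150:318];print((d>40).sum(), np.argwhere(d>40)[:8])
from workcell import telemetry
o=telemetry.get_obs();print(o['ee_pos'],o['ft_force'])
E
```

```text
[[ 628.6  -40.1   50. ]
 [ 606.1 -399.5   50. ]] [ 617.3 -219.8   50. ] 360.0381210632739
along,across 0.6332977804849164 0.30060491518130467
0 []
[ 610.7 -342.4  274. ] [ 0.2 -0.4  0.4]
```

Slat centred within 1 mm and the batten pixels are unchanged. Handing in.

```bash
python3 -c "
from workcell import ctrl
print(ctrl.close_job())"
```

```text
the job is handed in; nothing more can be done
None
```

The slat now lies flat in both notches of the cradle, and I handed the job in after about 10 s of robot time. I gripped the slat about 55–60 mm from its outer end. I drew it out endwise through its slot, letting it tilt level over the slot's lower edge. I then turned it about 10° to match the cradle, lowered it into the notches, released it and raised the gripper clear.

- **Flatness:** the slat's upper face reads 50–51 mm along its whole visible length, which matches a 40 mm notch bottom plus 10 mm of slat.
- **Centring:** its centre is about 0.6 mm off the cradle's middle lengthwise and 0.3 mm sideways. The measured length came out at 360 mm, so the ends stick out equally. The camera calibration is only good to about 2 mm.
- **Batten:** the before and after top views show no change around it.
- **Forces:** readings stayed at a few newtons. The largest was 5 N, while the empty gripper was stopping after its rise.

None of the last checks failed. The only disagreement was the grip distance from the outer end: planned as 60 mm, it measured about 55 mm after the draw. I corrected for that before placing the slat.

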